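# Stamp the parcel label with the self-inking stamp

## Task

Pick up the self-inking stamp, stand it square in the middle of the printed frame on the flat parcel's label and press its spring head fully down to its stop for a moment to make the mark. Then put the stamp back standing upright on its rubber mat, with the head sprung up, and let go of it. Leave the parcel and everything else on the table where they are.

Things in the scene. Friction and masses are not known exactly. Their poses are not given: they have to be found in the camera images.
- stamp: Loose self-inking stamp, 0.2 kg, upright on the mat: black base under a wider grey sprung head. Origin: centre of its underside; x along its long side, z up. Base 58 x 38 mm (x, y), 51 mm high. Head 64 x 42 mm (x, y): when up, from 34 to 80 mm above the underside. It can be lifted by the head, gripped across the 42 mm (y): the spring carries the base.
- stamp_top (a point): Centre of the flat top face of the stamp's grey head (a black thumb pad, 46 x 26 mm, marks it); moves with the head; same axes as the stamp.
- stamp_head (a joint): Travel of the head down into the stamp, in m: 0 = fully up, 0.014 = at its stop. The spring needs 4 N to start and about 10 N to reach the stop, and brings the head back up when let go.
- label (a point): Centre of the white label (120 x 90 mm) on the parcel, at the height of its top face, 60 mm above the table; x along the label's long side, z up. The dark printed frame centred here measures 90 x 68 mm; the stamp belongs in its middle, long side along the frame's long side (either way round).
- parcel: Loose flat cardboard carton, 200 x 150 x 60 mm (x, y, z), 0.8 kg, the only one with a label. Origin at the centre of its underside; x along its long side.
- mat_top (a point): Centre of the top face of the fixed black rubber mat where the stamp lives: 140 x 110 mm (x, y), 4 mm thick, so this point is 4 mm above the table; x along its long side.
- plain_carton: Bystander: loose plain carton without a label, 130 x 100 x 70 mm; origin at the centre of its underside.
- tape_roll: Bystander: loose roll of brown tape lying flat, 100 mm across, 48 mm high; origin at the centre of its underside.
- pen_cup: Bystander: loose black empty cup, 76 mm across the rim, 90 mm high; origin at the centre of its underside.
- label_roll: Bystander: loose white roll of labels standing on end, 90 mm across, 60 mm high; origin at the centre of its underside.
There are look-alikes about, which are no part of the job. What is shaped like the parcel but turquoise is not meant.

How it is judged:
By the outcome, as a careful person would: the job done as asked, in the order asked, and still so for the second after the job is handed in, with the robot touching nothing.
It also fails if it takes over 48 s, if anything falls off the work surface, if the arm or the gripper's body presses on something with over 40 N, if the wrist force passes 120 N, or if a joint passes its speed limit or range.

## Robot

A 7-joint arm with a two-finger parallel gripper is mounted at the origin on the work surface. World frame = base frame: x ahead of the robot, y to its left, z up, the work surface at z = 0. Lengths are in mm, angles in degrees, forces in N, time in s.
With the tool pointing down it reaches from about 425 to 800 mm from the base axis. Payload 8.3 kg.
Tool frame: the origin (TCP) lies midway between the tips of the shut fingers; the grasp point (between the pads) lies 19 mm behind it; z points along the fingers, y is the direction in which the jaws open and shut (so a half turn about z gives the same grasp; the last joint's range is limited). The gripper opens to 85 mm and grips with 20 to 120 N. Pads are 22 mm wide; open, the fingers measure 114 mm over their backs; the gripper's body (76 mm by 85 mm) begins 54 mm behind the grasp point. The pads swing forward as they close: fully open they stand 13 mm farther back than shut.
Start: joints at [-70.697, 21.967, 0.94, 78.501, -0.361, 79.538, -2.664], TCP at [243.217, 575.714, 207.979] pointing down, gripper open.
Joint ranges: [-169.22, 169.22], [-14.56, 117.87], [-87.37, 89.26], [10.42, 133.3], [-82.24, 262.24], [0.94, 117.77], [-172.7, 172.7]. Speed limits (degrees/s): [136.94, 136.94, 172.46, 172.46, 180, 180, 180].

## Interface

Orientations are given as a 3x3 rotation matrix whose columns are the frame's x, y, z axes.
In Python, from cell import env gives the robot as it stands.
- The arm moves only by the tool move_arm, never from a script. Its arguments are lists of equal length, an entry for each row: "slide": the shift along the tool's x, y, z in mm, a list of three; "roll": the turn about the tool's z in rad; "grip": the opening, from 0 (shut) to 1 (fully open). In form: {"slide": [[tx, ty, tz], ...], "roll": [roll, ...], "grip": [grip, ...]}. A call has 1 to 20 rows; each row is the pose to reach, as a shift and turn from the pose measured when the call began, along the tool's axes at that moment; what a row does not reach only later rows make up. A row lasts 1/10 s, in which the tool goes at most 50 mm and 8.59 degrees, less where a joint would pass 70% of its speed; a pose out of reach is approached as far as the arm can. A call with a gripper value outside its range is refused whole. The fingers move at their own pace and stop on an object; "newtons" is the grip in N (left out, the last holds). Time passes only in rows, so rows that repeat a pose let the fingers close. It gives the time, the measured TCP pose, the force and the opening at its end, in the units of the state.
- env.state(): the state, without advancing time (a new reading comes with each control period).
- env.grab_frame(name): name is "scene" or "top" or "wrist"; returns the picture (400x640x3 uint8, red, green, blue); there is no depth.
- env.calibration(name): a dict with "mtx" (3x3 intrinsics, pixels), "k1" (the pictures are not rectified: a ray, as slopes to the right and down, at radius r is drawn at 1 + k1 r^2 times it, then the intrinsics apply), "R" (3x3) and "t" (3): a world point X has camera coordinates R X + t; the wrist camera has in their place "tool_from_camera" (4x4, takes a point from camera to tool coordinates, whose origin is the TCP and whose axes are the flange's). Camera axes: x right, y down, z forward; pixel columns grow to the right and rows downward; lengths in mm; the calibration is good to about 2 mm. A picture is of the moment at which its call begins: read the wrist's pose just before it. calibration takes no time and is no camera call.
- env.sign_off(): hands the job in, once; it reports no verdict.
The state is a dict: "time_s": time; "qpos": joint angles; "dq": joint speeds; "effort": joint torques, N m; "ee_pos": TCP position; "orientation": TCP orientation; "force": force on the tool from outside, world axes, zero at the start; "ft_torque": the same for the moment, N m; "grip_width": opening from 0.0 (shut) to 1.0 (fully open).
Only numpy, scipy, OpenCV 4.12 (cv2) and the standard library are available. Lean on these libraries where they do the work, as an engineer would, in place of code of your own. Each camera call takes 0.05 s, during which the arm holds its last target.

## Working session

There is one attempt and no reset: what is moved stays moved. The work goes in short steps, Python scripts to look and compute and a tool call to move; the robot and the scene stay as the last step left them, time stands still between calls to the robot, and variables do not carry over. Pictures are saved under pics/ and viewed, and the job is handed in when it is done.

Besides the shell and the picture viewer there is one more tool, called after "Request:" as a command line: name --pt "numbers of a row" for each row, then --argument value for the rest. move_arm: Moves the arm, as the interface text tells. Its arguments: {"type":"object","properties":{"slide":{"type":"array","items":{"type":"array","items":{"type":"number"}}},"roll":{"type":"array","items":{"type":"number"}},"grip":{"type":"array","items":{"type":"number"}},"newtons":{"type":"number"}},"required":["slide","roll","grip"]}

```bash
ls; mkdir -p pics; python3 - <<'E'
from cell import env
import cv2,numpy as np
s=env.state();print(s)
for n in ["scene","top","wrist"]:
    im=env.grab_frame(n);cv2.imwrite(f"pics/{n}0.png",im[:,:,::-1]);c=env.calibration(n);print(n,c)
E
```

```text
pics
{'time_s': 0.0, 'qpos': array([-70.69605561,  22.01692791,   0.93803137,  78.56118787,
        -0.35737997,  79.53490684,  -2.6633311 ]), 'dq': array([-0.0758305 , -0.02980884,  0.06765511, -0.19330423,  0.09802513,
       -0.03994021, -0.01078128]), 'effort': array([-9.88709871e-04, -6.27590847e+01,  8.43568426e-01, -3.71831882e+01,
        1.64039031e-02,  1.42568647e-02, -4.99915006e-05]), 'ee_pos': array([243.06381057, 575.22802899, 206.96159995]), 'orientation': array([[-9.21168457e-01,  3.89163510e-01, -6.59730704e-04],
       [ 3.89164058e-01,  9.21166692e-01, -1.80579166e-03],
       [-9.50262710e-05, -1.92018180e-03, -9.99998152e-01]]), 'force': array([-0.03955352, -0.17708505, -0.64635703]), 'ft_torque': array([-0.00300836,  0.01181228,  0.03111323]), 'grip_width': 1.0033369442938433}
scene {'mtx': array([[370.09298185,   0.        , 321.19371879],
       [  0.        , 370.09298185, 205.47734193],
       [  0.        ,   0.        ,   1.        ]]), 'k1': -0.03384030183464903, 'R': array([[ 0.13209836,  0.99110488, -0.01615997],
       [ 0.68534813, -0.10309985, -0.72
[... 378 characters left out ...]
9798044, -0.02714184, -0.05743141],
       [ 0.05754672, -0.00348572, -0.99833673]]), 't': array([ 96.47891137, 560.46881809, 992.58068727])}
wrist {'mtx': array([[318.76520917,   0.        , 322.31118354],
       [  0.        , 318.76520917, 195.57434016],
       [  0.        ,   0.        ,   1.        ]]), 'k1': 0.010575101684208305, 'tool_from_camera': array([[-5.32431871e-04, -9.51324894e-01, -3.08189329e-01,
         7.93359000e+01],
       [ 9.99999852e-01, -5.42043151e-04, -5.44231983e-05,
        -3.91512290e-02],
       [-1.15277772e-04, -3.08189312e-01,  9.51325041e-01,
        -1.65651804e+02],
       [ 0.00000000e+00,  0.00000000e+00,  0.00000000e+00,
         1.00000000e+00]])}
```

View pics/scene0.png

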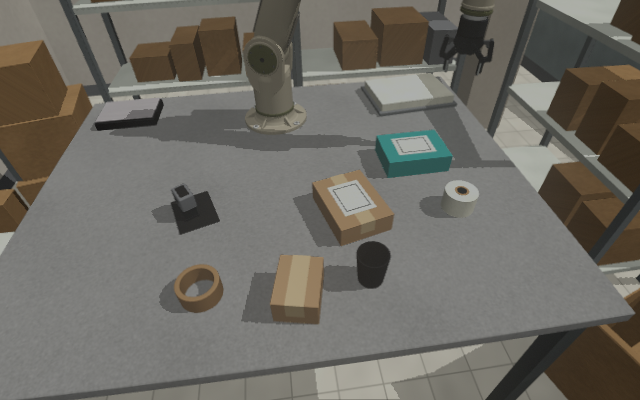

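View pics/top0.png

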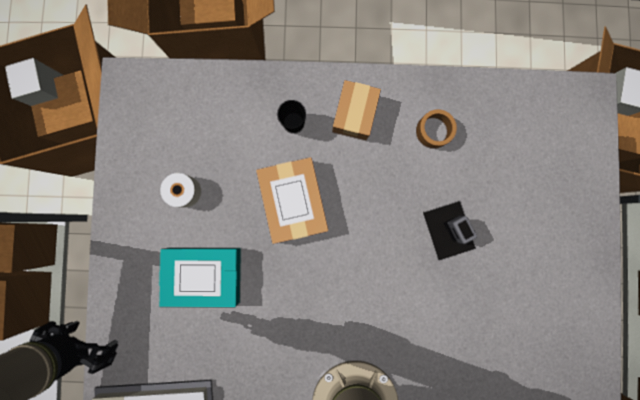

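View pics/wrist0.png

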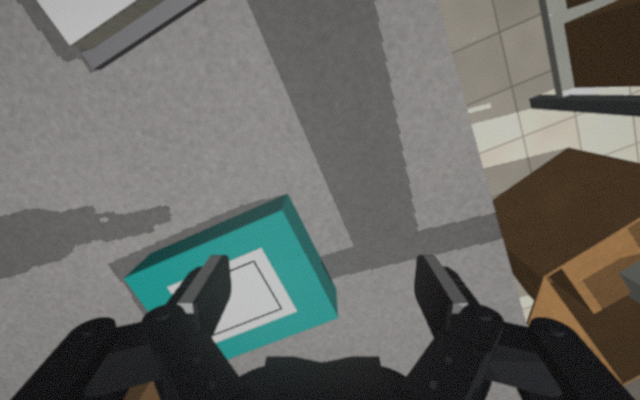

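Top view: the grey-headed stamp is at (461,230) on the mat at (449,230). It is the only stamp candidate; the black tray in the scene view at (130,113) and the pen cup at (292,116) are not stamps. For the parcel, the brown labelled carton at (292,200) is the right one. The turquoise carton at (199,278) is the look-alike, and the plain carton at (357,110) has no label.

```bash
cat > h.py <<'E'
import cv2,numpy as np
from cell import env
def ray(n,px,st=None):
    c=env.calibration(n);K=c["mtx"];px=np.asarray(px,float).reshape(-1,2)
    d=np.array([c["k1"],0,0,0,0])
    u=cv2.undistortPoints(px.reshape(-1,1,2),K,d).reshape(-1,2)
    v=np.c_[u,np.ones(len(u))]
    if n=="wrist":
        T=c["tool_from_camera"];R=st["orientation"]
        o=st["ee_pos"]+R@T[:3,3];return o,(R@T[:3,:3]@v.T).T
    return -c["R"].T@c["t"],(c["R"].T@v.T).T
def onz(n,px,z,st=None):
    o,d=ray(n,px,st);return o+d*((z-o[2])/d[:,2])[:,None]
def proj(n,X):
    c=env.calibration(n);d=np.array([c["k1"],0,0,0,0])
    return cv2.projectPoints(np.asarray(X,float).reshape(-1,1,3),cv2.Rodrigues(c["R"])[0],c["t"],c["mtx"],d)[0].reshape(-1,2)
E
python3 - <<'E'
import cv2
t=cv2.imread("pics/top0.png");s=cv2.imread("pics/scene0.png")
a=cv2.resize(t[190:270,410:510],None,fx=5,fy=5,interpolation=3)[:, :400]
a=cv2.resize(t[195:265,415:500],None,fx=4.6,fy=4.6,interpolation=3);b=cv2.resize(t[150:250,250:350],None,fx=4,fy=4,interpolation=3)
c=cv2.resize(s[170:240,150:235],None,fx=4.6,fy=4.6,interpolation=3)
cv2.imwrite("pics/c1.png",a);cv2.imwrite("pics/c2.png",b);cv2.imwrite("pics/c3.png",c)
E
```

```text
(no output)
```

View pics/c1.png

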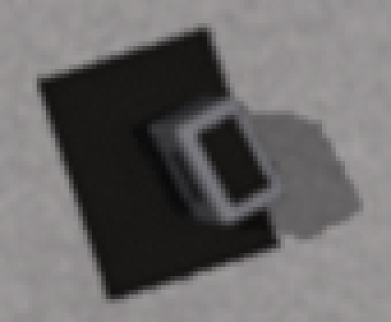

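View pics/c2.png

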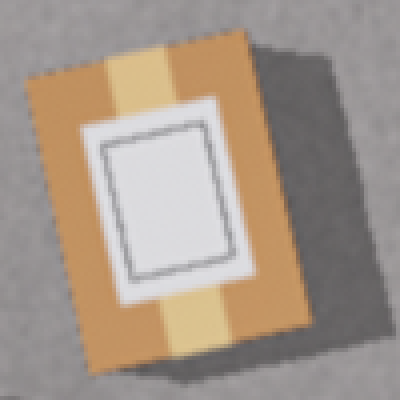

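View pics/c3.png

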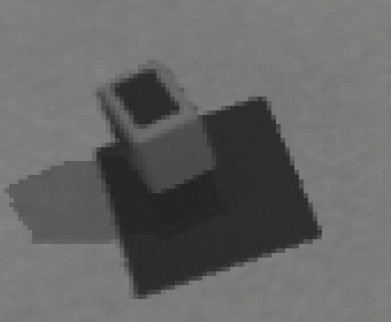

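The crops confirm both choices. The stamp is a grey head with a black pad, at about (465.8,229) in the top view, and the brown parcel carries the framed label at about (292,200).

```bash
python3 - <<'E'
from h import *
t=cv2.imread("pics/top0.png");s=cv2.imread("pics/scene0.png")
def quad(im,thr,roi,inv=False,f=8,area=None,near=None):
    x0,y0,x1,y1=roi;g=cv2.cvtColor(im[y0:y1,x0:x1],6)
    g=cv2.resize(g,None,fx=f,fy=f,interpolation=3)
    m=(g<thr if inv else g>thr).astype(np.uint8)
    cs,_=cv2.findContours(m,cv2.RETR_CCOMP,2)
    out=[]
    for c in cs:
        if cv2.contourArea(c)<60*f*f/2: continue
        r=cv2.minAreaRect(c);b=cv2.boxPoints(r)
        out.append(((b+.5)/f-.5+[x0,y0],cv2.contourArea(c)/f/f))
    return out
def show(n,q,z):
    w=onz(n,q,z);c=w.mean(0);e=w[1]-w[0];g=w[2]-w[1]
    l=e if np.linalg.norm(e)>np.linalg.norm(g) else g
    print(n,c.round(1),np.linalg.norm(e).round(1),np.linalg.norm(g).round(1),"long yaw",np.degrees(np.arctan2(l[1],l[0])).round(1)%180)
print("label");[show("top",q,60) for q,a in quad(t,175,(262,165,325,235))]
print("mat");[show("top",q,4) for q,a in quad(t,70,(415,195,500,265),True)]
print("pad");
for th in (60,70,80):
  [show("top",q,84) for q,a in quad(t,th,(452,217,476,242),True)]
print("scene label");[show("scene",q,60) for q,a in quad(s,175,(320,175,385,220))]
# hand pad corners top, scene
p=np.array([[196,130],[237,115],[272,180],[233,202]])/4.6+[415,195]-.4;show("top",p,84)
p=np.array([[113,88],[158,68],[180,108],[134,127]])/4.6+[150,170]-.4;show("scene",p,84)
E
```

```text
label
top [549.6 185.5  60. ] 95.7 196.7 long yaw 14.400000000000006
mat
top [ 482.2 -294.5    4. ] 29.7 52.2 long yaw 29.19999999999999
top [ 479.3 -249.3    4. ] 111.8 141.9 long yaw 19.099999999999994
pad
top [ 473.9 -238.6   84. ] 23.0 43.0 long yaw 0.4000000000000057
top [ 483.6 -262.3   84. ] 26.3 46.2 long yaw 27.5
top [ 483.6 -262.4   84. ] 27.4 48.1 long yaw 29.19999999999999
top [ 484.1 -239.8   84. ] 25.6 63.4 long yaw 0.4000000000000057
top [ 483.6 -262.3   84. ] 28.7 48.5 long yaw 27.5
top [ 484.1 -239.8   84. ] 25.6 63.4 long yaw 0.4000000000000057
scene label
top [ 485.5 -263.3   84. ] 24.7 40.8 long yaw 29.19999999999999
scene [ 481.9 -264.2   84. ] 28.1 42.3 long yaw 24.6
```

Request:
move_arm --pt "-35 -25 -5" --pt "-80 -57 -10" --pt "-125 -89 -15" --pt "-170 -120 -20" --pt "-210 -149 -25" --pt "-250 -177 -30" --pt "-290 -205 -35" --pt "-330 -234 -40" --pt "-370 -262 -40" --pt "-400 -283 -40" --pt "-425 -301 -40" --pt "-440 -312 -40" --pt "-449 -318 -40" --pt "-449 -318 -40" --roll '[0.1,0.23,0.36,0.49,0.62,0.75,0.88,1.01,1.14,1.23,1.31,1.36,1.38,1.38]' --grip '[1,1,1,1,1,1,1,1,1,1,1,1,1,1]'

```text
time_s: 1.55
ee_pos: [533.1, 107.5, 247.4]
orientation: [[0.208, 0.978, -0.001], [0.978, -0.208, -0.002], [-0.002, -0.001, -1.0]]
force: [-0.0, 0.3, -0.1]
grip_width: 1.0
```

```bash
python3 - <<'E'
from h import *
s=env.state();im=env.grab_frame("wrist");cv2.imwrite("pics/w1.png",im[:,:,::-1])
import pickle;pickle.dump(s,open("s1.pkl","wb"));print(s["time_s"],s["ee_pos"],s["orientation"],s["dq"].round(1),s["qpos"].round(1))
E
```

```text
1.55 [533.08754671 107.53024599 247.43512874] [[ 2.07574544e-01  9.78218692e-01 -9.99646863e-04]
 [ 9.78217472e-01 -2.07575990e-01 -1.66883993e-03]
 [-1.83999310e-03 -6.31463341e-04 -9.99998108e-01]] [-1.6 -0.6 -2.1  0.5 -0.   0.  -0.2] [-39.5  11.5  29.4  88.6  -5.6  81.4 -21.8]
```

View pics/w1.png

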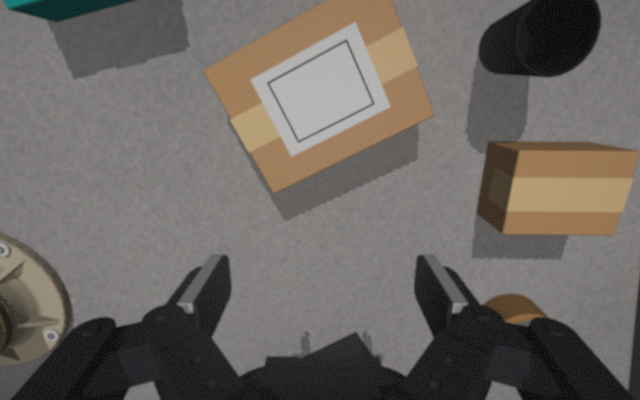

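The wrist view shows the label at about (320,90), with its printed frame clear.

```bash
cat >> h.py <<'E'
def subq(im,m0,box):
    g=cv2.cvtColor(im,cv2.COLOR_BGR2GRAY);q=np.float32(box).reshape(-1,1,2)
    cv2.cornerSubPix(g,q,(4,4),(-1,-1),(3,40,.01));return q.reshape(-1,2)
def desc(w):
    c=w.mean(0);L=[np.linalg.norm(w[(i+1)%4]-w[i]) for i in range(4)]
    i=int(L[1]+L[3]>L[0]+L[2]);l=(w[(i+1)%4]-w[i])-(w[(i+3)%4]-w[(i+2)%4])
    print(c.round(1),np.round(L,1),"long yaw",round(np.degrees(np.arctan2(l[1],l[0]))%180,2))
def poly4(m,hole=False):
    cs,h=cv2.findContours(m.astype(np.uint8),cv2.RETR_CCOMP,1)
    c=max(cs,key=cv2.contourArea)
    for e in np.linspace(2,20,60):
        p=cv2.approxPolyDP(cv2.convexHull(c),e,True)
        if len(p)==4:return p.reshape(-1,2)
E
python3 - <<'E'
from h import *
import pickle
s=pickle.load(open("s1.pkl","rb"))
im=cv2.imread("pics/w1.png");m=(im.min(2)>150);m[:, :230]=0;m[:,400:]=0;m[170:]=0
q=poly4(m);q2=subq(im,m,q);print(q2)
desc(onz("wrist",q2,60,s))
f=np.float32([[268,83],[347,41],[375,102],[298,141]]);f2=subq(im,0,f);print(f2);desc(onz("wrist",f2,60,s))
t=cv2.imread("pics/top0.png");m=(t.min(2)>170);k=np.zeros_like(m);k[165:235,262:325]=1;m&=k
q=poly4(m);q2=subq(t,m,q);print(q2);desc(onz("top",q2,60))
sc=cv2.imread("pics/scene0.png");q=poly4((sc.min(2)>150)&(np.indices(sc.shape[:2])[0]>175)&(np.indices(sc.shape[:2])[0]<220)&(abs(np.indices(sc.shape[:2])[1]-352)<30));desc(onz("scene",q,60))
mt=np.array([[40,80],[208,30],[278,242],[108,298]])/4.6+[415,195]-.4;print("mat");desc(onz("top",mt,4))
ms=np.array([[97,150],[266,98],[321,236],[137,297]])/4.6+[150,170]-.4;desc(onz("scene",ms,4))
E
```

```text
[[355.15347   21.437967]
 [390.30167  106.19895 ]
 [290.89047  156.195   ]
 [249.81303   79.47048 ]]
[547.4 184.1  60. ] [ 89.8 120.3  90.  120.3] long yaw 14.52
[[267.10873   82.56224 ]
 [346.31857   39.365574]
 [373.5854   103.49994 ]
 [297.96655  141.7227  ]]
[547.4 184.1  60. ] [91.2 68.8 90.9 68.6] long yaw 14.47
[[303.22504 173.54251]
 [313.4708  218.15793]
 [279.91492 226.02637]
 [269.69177 181.3277 ]]
[548.9 185.2  60. ] [120.1  89.8 120.1  90.3] long yaw 14.67
[547.1 184.4  60. ] [115.3  88.2 113.2  85.7] long yaw 14.74
mat
[ 479.9 -249.4    4. ] [107.3 134.  109.1 136.5] long yaw 18.59
[ 481.1 -250.3    4. ] [108.4 139.1 108.8 138.7] long yaw 18.33
```

Request:
move_arm --pt "-35 -3 0" --pt "-80 -6 5" --pt "-125 -10 10" --pt "-170 -13 15" --pt "-215 -17 20" --pt "-260 -20 25" --pt "-305 -24 30" --pt "-345 -27 35" --pt "-380 -30 40" --pt "-405 -32 45" --pt "-418 -33 47" --pt "-424 -33.5 47" --pt "-424 -33.5 47" --roll '[0.07,0.17,0.26,0.35,0.45,0.54,0.63,0.72,0.79,0.84,0.87,0.88,0.88]' --grip '[1,1,1,1,1,1,1,1,1,1,1,1,1]'

```text
time_s: 2.9
ee_pos: [413.4, -298.4, 201.0]
orientation: [[0.884, 0.467, -0.002], [0.467, -0.884, -0.001], [-0.002, 0.0, -1.0]]
force: [-0.6, 0.1, 0.5]
grip_width: 1.003
```

```bash
python3 - <<'E'
from h import *
s=env.state();im=env.grab_frame("wrist");cv2.imwrite("pics/w2.png",im[:,:,::-1])
import pickle;pickle.dump(s,open("s2.pkl","wb"));print(s["time_s"],s["ee_pos"],s["orientation"],s["dq"].round(1),s["qpos"].round(1))
E
```

```text
2.9 [ 413.3814049 -298.3654391  201.0336753] [[ 8.84108333e-01  4.67279560e-01 -1.50634819e-03]
 [ 4.67278665e-01 -8.84109609e-01 -9.20899904e-04]
 [-1.76209461e-03  1.10290908e-04 -9.99998441e-01]] [-1.1 -0.5 -0.8  0.   0.2  0.  -0.4] [-13.4  10.2  52.   98.7  -8.2  75.2 -21.9]
```

View pics/w2.png

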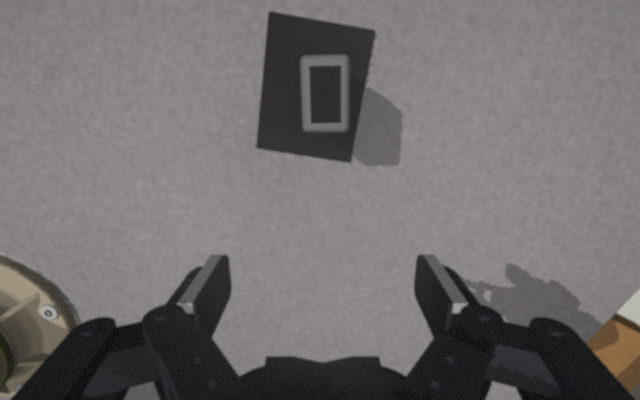

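The pad is at about (326,94), nearly aligned with the tool, and the mat is clear around it at (315,85).

```bash
python3 - <<'E'
from h import *
import pickle
s=pickle.load(open("s2.pkl","rb"));im=cv2.imread("pics/w2.png")
f=4;x0,y0=290,45
g=cv2.resize(cv2.cvtColor(im[45:140,290:362],6),None,fx=f,fy=f,interpolation=3)
m=(g<65).astype(np.uint8);n,lab,st,c=cv2.connectedComponentsWithStats(m)
i=lab[int((94-y0)*f),int((326-x0)*f)];cs,_=cv2.findContours((lab==i).astype(np.uint8),0,1)
b=cv2.boxPoints(cv2.minAreaRect(cs[0]))
q=(b+.5)/f-.5+[x0,y0];print(q);desc(onz("wrist",q,84,s))
# head ring outer at ring: bright
m=((g>75)&(g<150)).astype(np.uint8)
mq=np.float32([[270,13],[374,31],[351,161],[258,147]]);mq=subq(im,0,mq);print(mq);desc(onz("wrist",mq,4,s))
cv2.imwrite("pics/c4.png",cv2.resize(im[0:170,240:420],None,fx=3,fy=3,interpolation=3))
E
```

```text
[[309.625  65.625]
 [339.375  65.625]
 [339.375 122.375]
 [309.625 122.375]]
[ 481.8 -264.    84. ] [24.4 45.6 25.8 45.6] long yaw 27.95
[[268.68298   11.419188]
 [374.34357   29.955643]
 [350.23557  162.4358  ]
 [255.90569  147.09413 ]]
[ 477.6 -251.7    4. ] [108.2 139.  109.4 138. ] long yaw 18.98
```

View pics/c4.png

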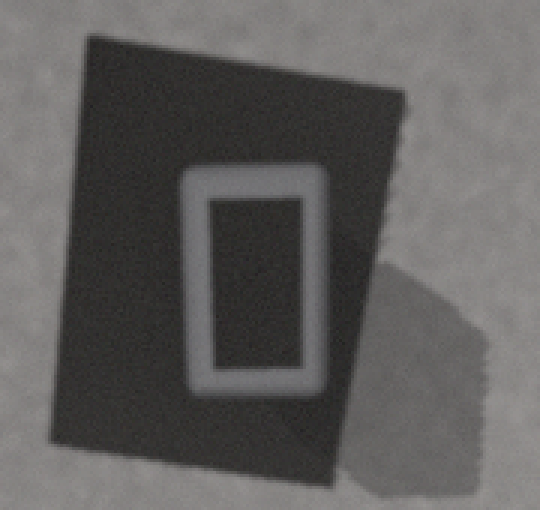

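```bash
python3 - <<'E'
from h import *
import pickle
s=pickle.load(open("s2.pkl","rb"));im=cv2.imread("pics/w2.png")
q=np.float32([[210,200],[302,198],[303,367],[214,370]])/3+[240,0]-.33
for win in(2,3):
    g=cv2.cvtColor(im,6);p=np.float32(q).reshape(-1,1,2);cv2.cornerSubPix(g,p,(win,win),(-1,-1),(3,40,.01));p=p.reshape(-1,2);desc(onz("wrist",p,84,s))
desc(onz("wrist",q,84,s))
o=np.float32([[182,165],[327,165],[326,396],[189,396]])/3+[240,0]-.33;desc(onz("wrist",o,82,s))
R=s["orientation"]
for z in(110,43):print(z,R.T@(np.array([482,-263.8,z])-s["ee_pos"]),"tool x yaw",np.degrees(np.arctan2(R[1,0],R[0,0])))
E
```

```text
[ 482.  -264.4   84. ] [25.5 45.5 25.7 45. ] long yaw 28.94
[ 482.  -264.5   84. ] [25.6 45.5 25.6 45.3] long yaw 28.97
[ 482.  -264.8   84. ] [25.2 45.2 25.7 45.6] long yaw 28.89
[ 482.1 -264.4   82. ] [39.6 62.2 40.2 62.2] long yaw 28.76
110 [76.9783739   1.49438987 90.89833861] tool x yaw 27.85784032760012
43 [ 77.09643424   1.48700038 157.89823419] tool x yaw 27.85784032760012
```

Request:
move_arm --pt "20 0.5 10" --pt "50 1 25" --pt "70 2 45" --pt "77 2 65" --pt "77 2 85" --pt "77 2 100" --pt "77 2 115" --pt "77 2 130" --pt "77 2 142" --pt "77 2 151" --pt "77 2 156" --pt "77 2 158" --pt "77 2 158" --pt "77 2 158" --roll '[-0.018,-0.018,-0.018,-0.018,-0.018,-0.018,-0.018,-0.018,-0.018,-0.018,-0.018,-0.018,-0.018,-0.018]' --grip '[1,1,1,1,1,1,1,1,1,1,1,1,1,1]'

```text
time_s: 4.35
ee_pos: [482.8, -263.9, 43.4]
orientation: [[0.875, 0.484, -0.0], [0.484, -0.875, -0.001], [-0.001, 0.001, -1.0]]
force: [0.0, 0.3, 0.5]
grip_width: 0.999
```

```bash
python3 - <<'E'
from h import *
s=env.state();im=env.grab_frame("wrist");cv2.imwrite("pics/w3.png",im[:,:,::-1])
print(s["ee_pos"],s["force"])
E
```

```text
[ 482.80126924 -263.94687013   43.43625451] [0.01494362 0.31742238 0.48928051]
```

View pics/w3.png

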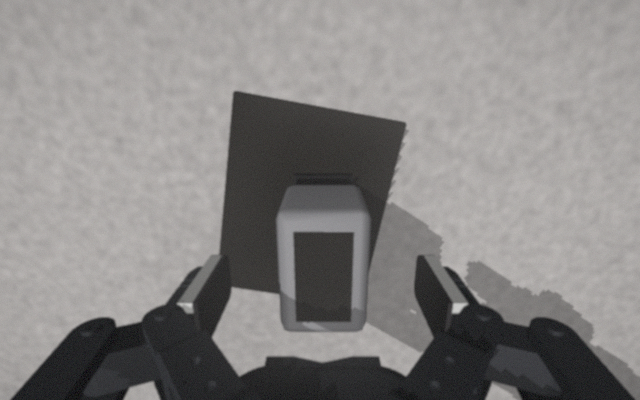

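The stamp is centred between the pads (pad at (324,277), jaw midline about 322), so I'm closing.

Request:
move_arm --pt "0 0 0" --pt "0 0 0" --pt "0 0 0" --pt "0 0 0" --pt "0 0 0" --pt "0 0 0" --pt "0 0 0" --pt "0 0 0" --pt "0 0 0" --pt "0 0 0" --pt "0 0 0" --pt "0 0 0" --roll '[0,0,0,0,0,0,0,0,0,0,0,0]' --grip '[0.3,0.3,0.3,0.3,0.3,0.3,0.3,0.3,0.3,0.3,0.3,0.3]' --newtons 60

```text
time_s: 5.6
ee_pos: [482.9, -264.0, 43.5]
orientation: [[0.875, 0.484, -0.0], [0.484, -0.875, -0.001], [-0.001, 0.001, -1.0]]
force: [0.6, -0.4, 3.3]
grip_width: 0.473
```

```bash
python3 - <<'E'
from h import *
s=env.state();im=env.grab_frame("wrist");cv2.imwrite("pics/w4.png",im[:,:,::-1])
print(s["ee_pos"],s["force"],s["grip_width"])
E
```

```text
[ 482.94227749 -263.96570841   43.52448747] [ 0.60786741 -0.35826935  3.32040918] 0.4733753162285993
```

View pics/w4.png

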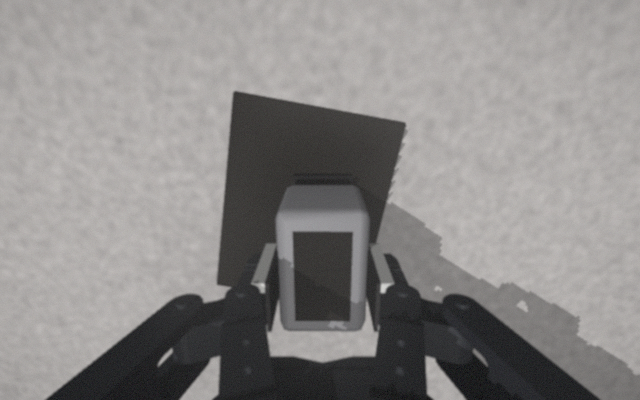

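```bash
python3 - <<'E'
from h import *
s=env.state();im=cv2.imread("pics/w4.png");R=s["orientation"]
q=np.float32([[293,233],[353,233],[351,321],[296,321]])
q=subq(im,0,q);print(q);w=onz("wrist",q,84,s);desc(w)
off=R.T@(w.mean(0)-s["ee_pos"]);print("stamp in tool",off, np.degrees(np.arctan2(R[1,0],R[0,0])))
o=off.copy();o[2]=0
a=np.radians(14.5);R2=np.array([[np.cos(a),np.sin(a)],[np.sin(a),-np.cos(a)]])
T=np.array([547.4,184.1])-R2@off[:2];print("TCP target",T)
print(R.T@np.array([*(T-s["ee_pos"][:2]),0]))
E
```

```text
[[292.4492  231.25569]
 [352.3315  231.79604]
 [349.03802 320.97104]
 [294.961   320.34006]]
[ 482.  -264.1   84. ] [25.6 45.9 25.5 45.8] long yaw 28.69
stamp in tool [ -0.90222399  -0.35183102 -40.47679225] 28.94544229176205
TCP target [548.36157748 183.98527448]
[ 274.07032379 -360.33946487   -0.52969382]
```

Request:
move_arm --pt "0 0 -2" --pt "0 0 -6" --pt "0 0 -12" --pt "0 0 -20" --pt "0 0 -30" --pt "0 0 -30" --pt "0 0 -30" --roll '[0,0,0,0,0,0,0]' --grip '[0.3,0.3,0.3,0.3,0.3,0.3,0.3]'

```text
time_s: 6.35
ee_pos: [483.2, -264.0, 73.9]
orientation: [[0.875, 0.484, 0.001], [0.484, -0.875, -0.001], [0.0, 0.001, -1.0]]
force: [-0.8, -0.5, -2.9]
grip_width: 0.477
```

```bash
python3 - <<'E'
from h import *
s=env.state();im=env.grab_frame("scene");cv2.imwrite("pics/sc5.png",cv2.resize(im[120:260,100:300,::-1],None,fx=4,fy=4,interpolation=3))
im=env.grab_frame("wrist");cv2.imwrite("pics/w5.png",im[:,:,::-1])
print(s["ee_pos"],s["force"],s["grip_width"])
E
```

```text
[ 483.2444152  -263.95934484   73.94446756] [-0.83607979 -0.51363455 -2.9302382 ] 0.47693883688552696
```

View pics/sc5.png

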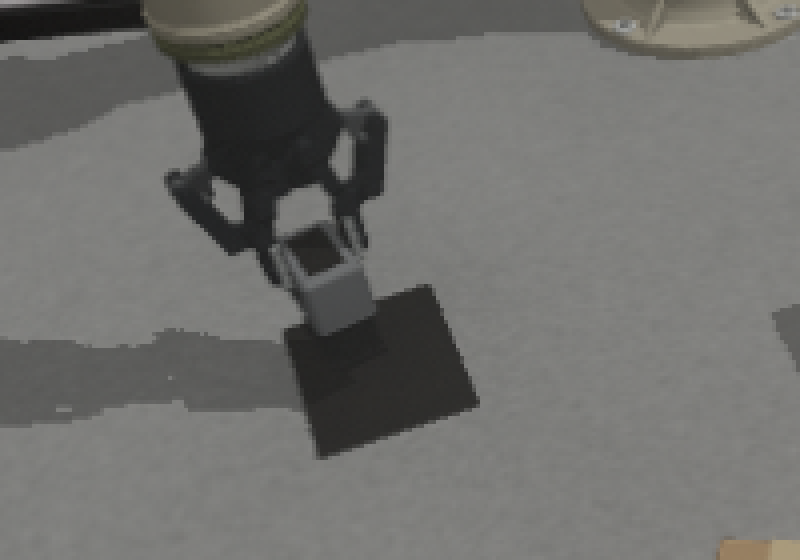

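View pics/w5.png

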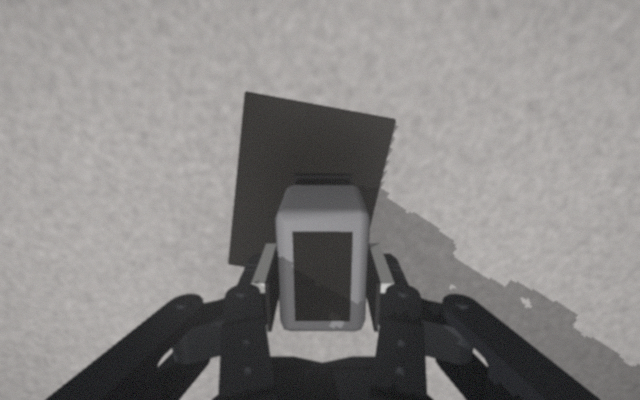

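Request:
move_arm --pt "0 0 -30" --pt "8 -10 -70" --pt "28 -36 -105" --pt "53 -70 -120" --pt "80 -106 -120" --pt "108 -142 -120" --pt "136 -178 -120" --pt "163 -215 -120" --pt "191 -251 -120" --pt "217 -286 -120" --pt "240 -316 -120" --pt "257 -338 -120" --pt "268 -353 -120" --pt "274 -360.5 -120" --pt "274 -360.5 -120" --pt "274 -360.5 -120" --roll '[0,0,0.02,0.05,0.08,0.11,0.14,0.17,0.2,0.22,0.24,0.252,0.252,0.252,0.252,0.252]' --grip '[0.3,0.3,0.3,0.3,0.3,0.3,0.3,0.3,0.3,0.3,0.3,0.3,0.3,0.3,0.3,0.3]'

```text
time_s: 8.05
ee_pos: [548.3, 182.4, 192.9]
orientation: [[0.969, 0.249, -0.0], [0.249, -0.969, -0.002], [-0.001, 0.002, -1.0]]
force: [0.4, 0.0, -2.0]
grip_width: 0.474
```

```bash
python3 - <<'E'
from h import *
s=env.state();im=env.grab_frame("wrist");cv2.imwrite("pics/w6.png",im[:,:,::-1])
import pickle;pickle.dump(s,open("s6.pkl","wb"))
print(s["ee_pos"],s["orientation"],s["force"],s["grip_width"],s["qpos"].round(1))
E
```

```text
[548.33393655 182.42552508 192.94150813] [[ 9.68618775e-01  2.48550781e-01 -4.21217207e-04]
 [ 2.48549691e-01 -9.68617528e-01 -1.77050675e-03]
 [-8.48059206e-04  1.61025268e-03 -9.99998344e-01]] [ 0.36078688  0.01041535 -2.04311034] 0.4743034406469379 [-52.   19.1  39.   89.  -12.2  76.3 -87.2]
```

View pics/w6.png

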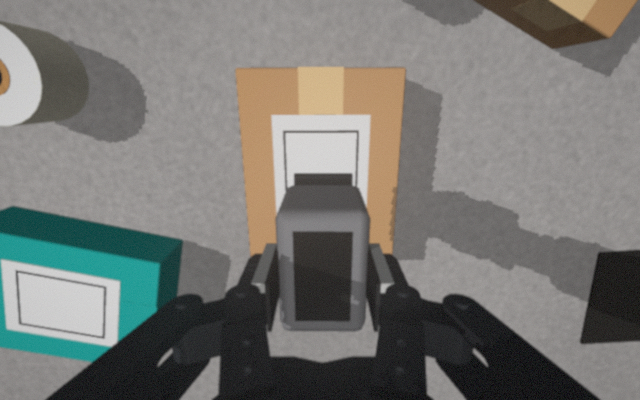

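The label sits squarely beyond the stamp. Its far edge runs (273,115)–(369,115) and the frame's far edge (284,131)–(358,131). I'll use these to re-check the centring.

```bash
python3 - <<'E'
from h import *
import pickle
s=pickle.load(open("s6.pkl","rb"));im=cv2.imread("pics/w6.png");R=s["orientation"]
q=subq(im,0,np.float32([[273,115],[369,115],[284,131],[358,131]]));print(q)
w=onz("wrist",q,60,s)
for a,b,d in((0,1,60),(2,3,45)):
    e=w[b]-w[a];L=np.linalg.norm(e);e/=L;n=np.array([-e[1],e[0],0]);
    c=(w[a]+w[b])/2-n*d
    print(L,c.round(1),"yaw",np.degrees(np.arctan2(n[1],n[0])))
# left/right label edges lines: yaw
print("tool yaw",np.degrees(np.arctan2(R[1,0],R[0,0])))
p=subq(im,0,np.float32([[293,232],[353,232],[351,321],[296,321]]));zt=s["ee_pos"][2]+40.5
v=onz("wrist",p,zt,s);desc(v);print(R.T@(v.mean(0)-s["ee_pos"]))
g=cv2.cvtColor(im,6)
for r in (125,140,155,170,180):
    row=g[r].astype(float);d=np.diff(row);print(r,265+np.argmax(d[265:285]),360+np.argmin(d[360:380]))
c=np.array([547.4,184.1,0]);print("to go",R.T@(c-[v.mean(0)[0],v.mean(0)[1],0]))
E
```

```text
[[270.85257 114.56324]
 [370.09122 114.43353]
 [283.3829  130.94376]
 [357.65637 130.69415]]
90.17944023630977 [547.3 183.8  60. ] yaw 14.42958014037967
68.56786730461668 [547.7 183.8  60. ] yaw 14.541780942471481
tool yaw 14.391712254107166
[547.5 182.5 233.4] [25.6 45.7 25.6 45.9] long yaw 14.31
[ -0.8499621   -0.22767679 -40.49971287]
125 271 369
140 284 368
155 272 368
170 273 367
180 273 367
to go [ 0.32717745 -1.56116439 -0.00279134]
```

Request:
move_arm --pt "0 -1 10" --pt "0.3 -1.4 30" --pt "0.3 -1.4 50" --pt "0.3 -1.4 65" --pt "0.3 -1.4 75" --pt "0.3 -1.4 82" --pt "0.3 -1.4 86" --pt "0.3 -1.4 86" --pt "0.3 -1.4 86" --pt "0.3 -1.4 86" --roll '[-0.002,-0.002,-0.002,-0.002,-0.002,-0.002,-0.002,-0.002,-0.002,-0.002]' --grip '[0.3,0.3,0.3,0.3,0.3,0.3,0.3,0.3,0.3,0.3]'

```text
time_s: 9.1
ee_pos: [548.8, 183.6, 107.7]
orientation: [[0.968, 0.25, 0.001], [0.25, -0.968, -0.001], [0.001, 0.001, -1.0]]
force: [0.2, -0.9, -1.5]
grip_width: 0.474
```

```bash
python3 - <<'E'
from h import *
s=env.state();im=env.grab_frame("wrist");cv2.imwrite("pics/w7.png",im[:,:,::-1])
sc=env.grab_frame("scene");cv2.imwrite("pics/sc7.png",cv2.resize(sc[130:250,280:420,::-1],None,fx=5,fy=5,interpolation=3))
import pickle;pickle.dump(s,open("s7.pkl","wb"))
print(s["ee_pos"],s["orientation"],s["force"],s["grip_width"],s["qpos"].round(1))
E
```

```text
[548.77756413 183.5735326  107.73085188] [[ 9.68279281e-01  2.49869179e-01  7.92291341e-04]
 [ 2.49869916e-01 -9.68278866e-01 -1.03074266e-03]
 [ 5.09608139e-04  1.19601653e-03 -9.99999155e-01]] [ 0.18842383 -0.92440722 -1.48038498] 0.4739555919106119 [-50.8  23.2  37.5  95.4 -15.1  66.5 -85. ]
```

View pics/w7.png

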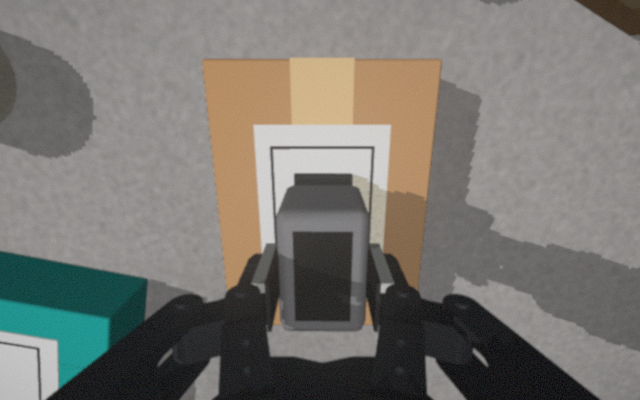

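View pics/sc7.png

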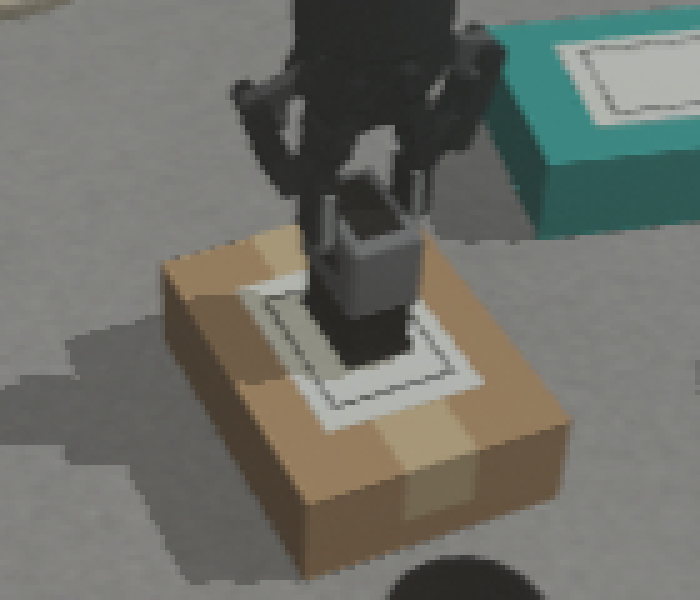

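```bash
python3 - <<'E'
from h import *
import pickle
s=pickle.load(open("s7.pkl","rb"));im=cv2.imread("pics/w7.png");R=s["orientation"]
q=subq(im,0,np.float32([[254,125],[391,125],[271,147.5],[374,147.5]]));print(q)
w=onz("wrist",q,60,s)
for a,b,d in((0,1,60),(2,3,45)):
    e=w[b]-w[a];L=np.linalg.norm(e);e/=L;n=np.array([-e[1],e[0],0]);c=(w[a]+w[b])/2-n*d
    print(L,c.round(1),"yaw",np.degrees(np.arctan2(n[1],n[0])))
print("tool yaw",np.degrees(np.arctan2(R[1,0],R[0,0])))
p=subq(im,0,np.float32([[293,232],[353,232],[351,321],[296,321]]));v=onz("wrist",p,s["ee_pos"][2]+40.5,s);desc(v)
print(proj("scene",[548,184,60]))
# base front face in wrist: bottom edge at underside
print(R.T@(onz("wrist",[[295,174],[352,174]],s["ee_pos"][2]-39.5,s)-s["ee_pos"]).T)
E
```

```text
[[252.90468 124.42153]
 [390.56393 124.51078]
 [270.19476 146.50415]
 [373.32675 146.4986 ]]
90.25966284274566 [547.3 183.8  60. ] yaw 14.396889491502428
69.09005571521928 [547.8 183.9  60. ] yaw 14.431496575548715
tool yaw 14.46981651690026
[547.9 183.7 148.2] [25.6 45.7 25.7 45.7] long yaw 14.34
[[350.99460739 196.92715844]]
[[ 27.29403772  27.26229444]
 [-18.29268864  19.43547315]
 [ 39.49206428  39.53717165]]
```

Request:
move_arm --pt "-0.3 0 3" --pt "-0.3 0 6" --pt "-0.3 0 8" --pt "-0.3 0 9" --pt "-0.3 0 10" --pt "-0.3 0 12" --pt "-0.3 0 14" --pt "-0.3 0 16" --pt "-0.3 0 18" --pt "-0.3 0 20" --pt "-0.3 0 20" --pt "-0.3 0 20" --roll '[0,0,0,0,0,0,0,0,0,0,0,0]' --grip '[0.3,0.3,0.3,0.3,0.3,0.3,0.3,0.3,0.3,0.3,0.3,0.3]'

```text
time_s: 10.4
ee_pos: [548.4, 183.4, 88.1]
orientation: [[0.968, 0.25, 0.001], [0.25, -0.968, -0.001], [0.001, 0.001, -1.0]]
force: [-4.4, -0.7, 7.8]
grip_width: 0.474
```

Request:
move_arm --pt "0 0 1.5" --pt "0 0 3" --pt "0 0 3" --pt "0 0 3" --roll '[0,0,0,0]' --grip '[0.3,0.3,0.3,0.3]'

```text
time_s: 10.8
ee_pos: [548.5, 183.4, 85.9]
orientation: [[0.968, 0.25, 0.001], [0.25, -0.968, 0.0], [0.001, 0.0, -1.0]]
force: [-5.4, -1.1, 12.4]
grip_width: 0.477
```

Request:
move_arm --pt "0 0 1.5" --pt "0 0 2.5" --pt "0 0 2.5" --pt "0 0 2.5" --roll '[0,0,0,0]' --grip '[0.3,0.3,0.3,0.3]'

```text
time_s: 11.2
ee_pos: [548.6, 183.5, 85.8]
orientation: [[0.968, 0.249, 0.001], [0.249, -0.968, 0.002], [0.002, -0.001, -1.0]]
force: [-12.0, -2.7, 24.6]
grip_width: 0.473
```

```bash
python3 - <<'E'
from h import *
s=env.state();im=env.grab_frame("wrist");cv2.imwrite("pics/w8.png",im[:,:,::-1])
sc=env.grab_frame("scene");cv2.imwrite("pics/sc8.png",cv2.resize(sc[130:250,280:420,::-1],None,fx=5,fy=5,interpolation=3))
print(s["ee_pos"],s["force"],s["grip_width"]);print(env.state()["force"])
E
```

```text
[548.62902916 183.45875238  85.79555091] [-12.01745806  -2.71514015  24.63241725] 0.47337010963305315
[-12.79891967  -2.68798981  23.63353869]
```

View pics/w8.png

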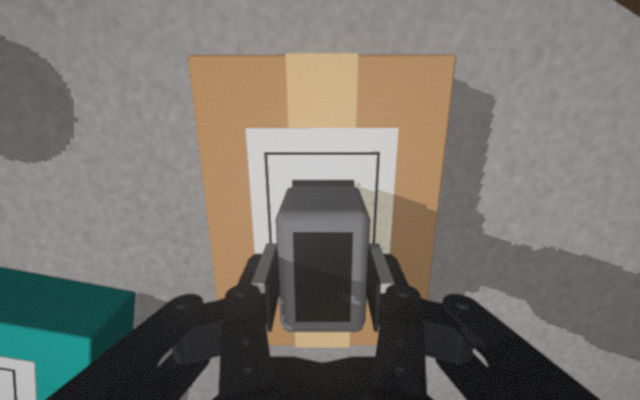

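View pics/sc8.png

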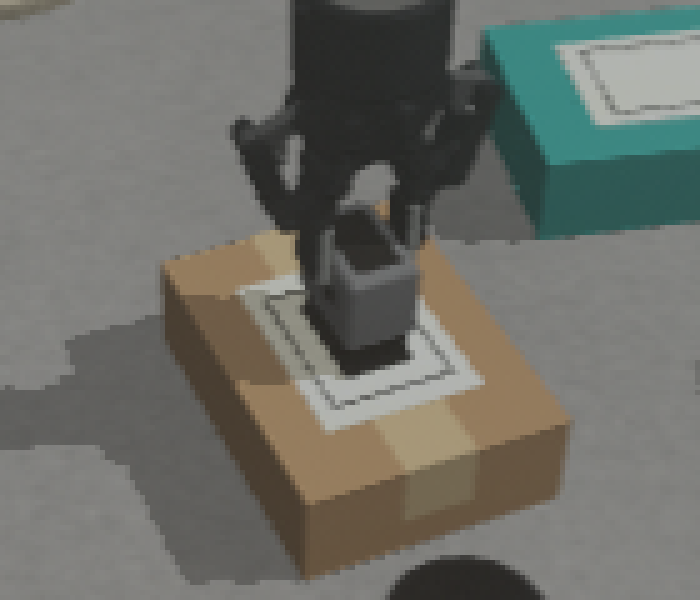

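The force rose from 12 to 24.6 N with no further travel at TCP z 85.8, about 14 mm below the expected contact height. The head is at its stop in both views, so I'm releasing upwards.

Request:
move_arm --pt "0 0 -2" --pt "0 0 -6" --pt "0 0 -10" --pt "0 0 -14" --pt "0 0 -18" --pt "0 0 -26" --pt "0 0 -40" --pt "0 0 -65" --pt "0 0 -90" --pt "0 0 -105" --pt "0 0 -108" --pt "0 0 -108" --roll '[0,0,0,0,0,0,0,0,0,0,0,0]' --grip '[0.3,0.3,0.3,0.3,0.3,0.3,0.3,0.3,0.3,0.3,0.3,0.3]'

```text
time_s: 12.5
ee_pos: [548.8, 183.4, 194.4]
orientation: [[0.968, 0.249, 0.002], [0.249, -0.968, 0.002], [0.003, -0.002, -1.0]]
force: [0.1, 0.1, -2.0]
grip_width: 0.474
```

```bash
python3 - <<'E'
from h import *
s=env.state();im=env.grab_frame("wrist");cv2.imwrite("pics/w9.png",im[:,:,::-1])
import pickle;pickle.dump(s,open("s9.pkl","wb"));R=s["orientation"]
print(s["ee_pos"],R,s["force"],s["grip_width"])
im=np.ascontiguousarray(im[:,:,::-1])
p=subq(im,0,np.float32([[293,232],[353,232],[351,321],[296,321]]));v=onz("wrist",p,s["ee_pos"][2]+40.5,s);desc(v);off=R.T@(v.mean(0)-s["ee_pos"]);print(off)
yaw=np.degrees(np.arctan2(R[1,0],R[0,0]));print(yaw)
T=np.array([482.9,-264.0,s["ee_pos"][2]]);print(R.T@(T-s["ee_pos"]))
E
```

```text
[548.8154927  183.36491981 194.38259504] [[ 0.96838602  0.24944604  0.00227723]
 [ 0.24944094 -0.96838727  0.00230661]
 [ 0.00278061 -0.00166566 -0.99999475]] [ 0.08917504  0.11752712 -1.98422215] 0.47443677034710446
[547.8 183.3 234.9] [25.7 45.6 25.6 45.7] long yaw 14.4
[ -0.89280621  -0.22358255 -40.5023229 ]
14.444489272873943
[-175.4227667   416.78013322   -1.18200088]
```

View pics/w9.png

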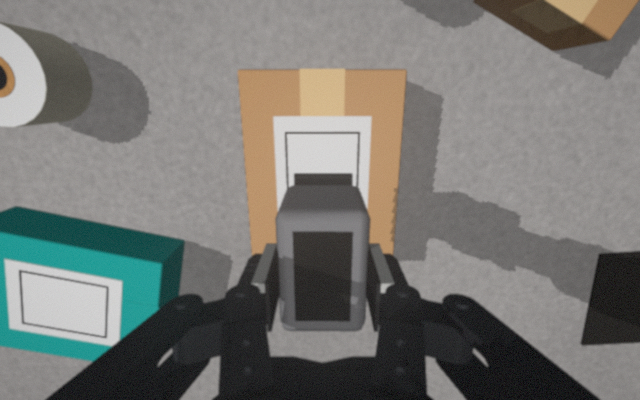

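Request:
move_arm --pt "-10 24 0" --pt "-26 60 0" --pt "-44 102 0" --pt "-62 144 0" --pt "-80 186 0" --pt "-98 228 0" --pt "-116 270 0" --pt "-134 311 0" --pt "-150 348 0" --pt "-162 376 0" --pt "-170 394 0" --pt "-174 404 0" --pt "-174.5 405 0" --pt "-174.5 405 0" --pt "-174.5 405 0" --roll '[-0.01,-0.02,-0.03,-0.04,-0.05,-0.06,-0.065,-0.07,-0.074,-0.074,-0.074,-0.074,-0.074,-0.074,-0.074]' --grip '[0.3,0.3,0.3,0.3,0.3,0.3,0.3,0.3,0.3,0.3,0.3,0.3,0.3,0.3,0.3]'

```text
time_s: 14.05
ee_pos: [480.9, -250.8, 192.4]
orientation: [[0.947, 0.323, 0.0], [0.323, -0.947, 0.002], [0.001, -0.002, -1.0]]
force: [-0.6, 0.6, -1.8]
grip_width: 0.476
```

```bash
python3 - <<'E'
from h import *
s=env.state();im=env.grab_frame("wrist");cv2.imwrite("pics/w10.png",im[:,:,::-1])
t=env.grab_frame("top");cv2.imwrite("pics/t10.png",t[:,:,::-1]);cv2.imwrite("pics/c10.png",cv2.resize(t[150:250,250:350,::-1],None,fx=5,fy=5,interpolation=3))
print(s["ee_pos"],s["orientation"],s["force"])
E
```

```text
[ 480.92667858 -250.75427232  192.35531349] [[ 9.46507590e-01  3.22681189e-01  4.82084393e-04]
 [ 3.22679183e-01 -9.46505315e-01  2.41524623e-03]
 [ 1.23564997e-03 -2.13049029e-03 -9.99996967e-01]] [-0.62013644  0.60328604 -1.79746235]
```

View pics/w10.png

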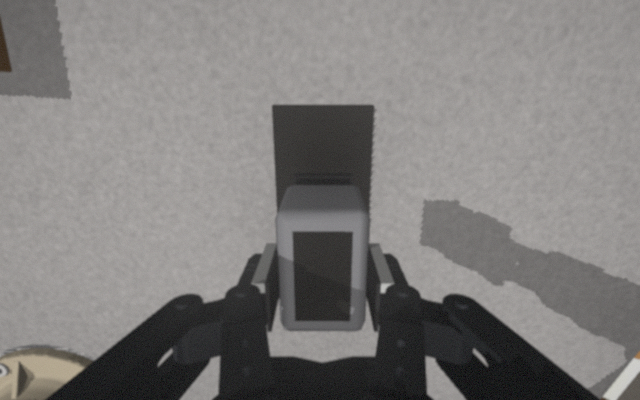

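View pics/c10.png

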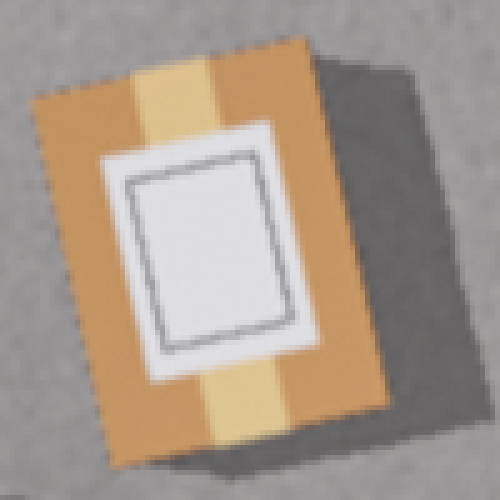

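The stamp is aligned over the mat's middle (mat columns 273–374, far edge at row 105). The label shows no visible mark in the top view at its centre (about (212,250) in the crop), so the press evidence is the force jump and the travel. I'm lowering now.

Request:
move_arm --pt "0 0 12" --pt "0 0 35" --pt "0 0 60" --pt "0 0 85" --pt "0 0 107" --pt "0 0 124" --pt "0 0 134" --pt "0 0 140" --pt "0 0 143" --pt "0 0 145" --pt "0 0 147" --pt "0 0 148" --pt "0 0 148.5" --pt "0 0 148.5" --roll '[0,0,0,0,0,0,0,0,0,0,0,0,0,0]' --grip '[0.3,0.3,0.3,0.3,0.3,0.3,0.3,0.3,0.3,0.3,0.3,0.3,0.3,0.3]'

```text
time_s: 15.55
ee_pos: [481.1, -250.7, 44.2]
orientation: [[0.947, 0.323, 0.001], [0.323, -0.947, 0.002], [0.002, -0.002, -1.0]]
force: [0.3, 0.4, -1.3]
grip_width: 0.471
```

Request:
move_arm --pt "0 0 0.6" --pt "0 0 1.0" --pt "0 0 1.0" --roll '[0,0,0]' --grip '[0.3,0.3,0.3]'

```text
time_s: 15.85
ee_pos: [481.4, -250.8, 43.6]
orientation: [[0.947, 0.323, 0.002], [0.323, -0.947, 0.002], [0.002, -0.002, -1.0]]
force: [-0.6, 0.0, 3.0]
grip_width: 0.474
```

Contact: the force rose to +3 N, matching the height at the original grasp. Opening.

Request:
move_arm --pt "0 0 0" --pt "0 0 0" --pt "0 0 0" --pt "0 0 0" --pt "0 0 0" --pt "0 0 0" --pt "0 0 0" --pt "0 0 0" --pt "0 0 0" --pt "0 0 0" --roll '[0,0,0,0,0,0,0,0,0,0]' --grip '[0.55,0.65,0.8,1,1,1,1,1,1,1]'

```text
time_s: 16.85
ee_pos: [481.4, -250.8, 43.6]
orientation: [[0.947, 0.323, 0.002], [0.323, -0.947, 0.002], [0.002, -0.002, -1.0]]
force: [-0.2, -0.4, -0.3]
grip_width: 0.999
```

Request:
move_arm --pt "0 0 -5" --pt "0 0 -15" --pt "0 0 -30" --pt "0 0 -50" --pt "0 0 -80" --pt "-20 0 -110" --pt "-50 0 -135" --pt "-70 0 -150" --pt "-80 0 -155" --pt "-80 0 -155" --pt "-80 0 -155" --roll '[0,0,0,0,0,0,0,0,0,0,0]' --grip '[1,1,1,1,1,1,1,1,1,1,1]'

```text
time_s: 17.95
ee_pos: [406.1, -276.0, 198.1]
orientation: [[0.946, 0.324, 0.002], [0.324, -0.946, 0.003], [0.003, -0.002, -1.0]]
force: [-0.0, 0.3, -0.4]
grip_width: 0.998
```

```bash
python3 - <<'E'
from h import *
s=env.state();im=env.grab_frame("wrist");cv2.imwrite("pics/w11.png",im[:,:,::-1])
t=env.grab_frame("top");cv2.imwrite("pics/t11.png",t[:,:,::-1]);c=env.grab_frame("scene");cv2.imwrite("pics/sc11.png",c[:,:,::-1])
cv2.imwrite("pics/sc11c.png",cv2.resize(c[150:260,120:260,::-1],None,fx=5,fy=5,interpolation=3))
print(s["ee_pos"],s["time_s"],s["force"],s["grip_width"])
b=cv2.imread("pics/top0.png")
for n,z in(("a",b),("b",np.ascontiguousarray(t[:,:,::-1]))):
    m=(z.min(2)>170);k=np.zeros_like(m);k[165:235,262:325]=1
    desc(onz("top",subq(z,0,poly4(m&k)),60))
E
```

```text
[ 406.14022502 -275.99500983  198.1429823 ] 17.95 [-1.91397604e-04  3.33560245e-01 -3.82083694e-01] 0.9982052081644477
[548.9 185.2  60. ] [120.1  89.8 120.1  90.3] long yaw 14.67
[548.9 185.3  60. ] [120.1  89.8 120.2  90.3] long yaw 14.66
```

View pics/w11.png

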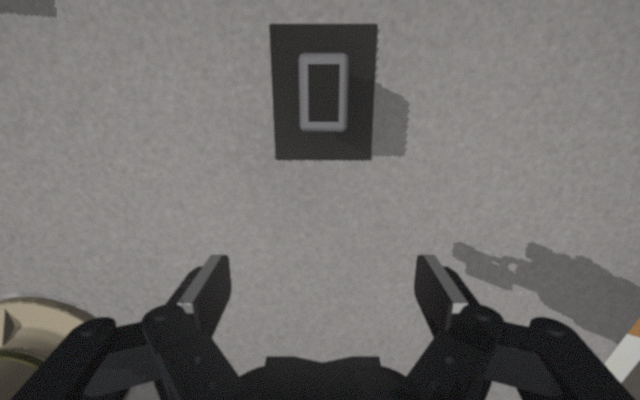

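View pics/sc11c.png

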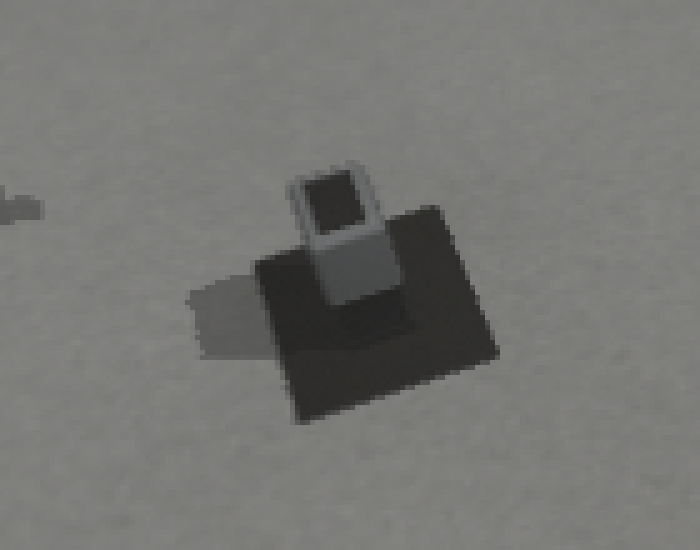

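View pics/t11.png

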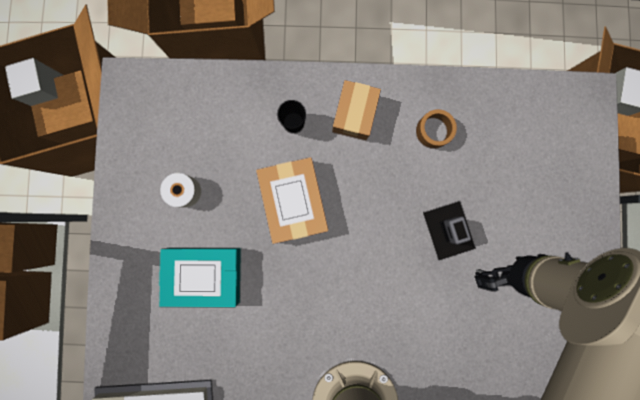

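The stamp stands upright in the middle of the mat (wrist view (323,92)) with its head up. The parcel is within 0.1 mm of its starting place and the other items haven't moved, so I'm handing in.

```bash
python3 -c "
from cell import env
print(env.sign_off())"
```

```text
the job is handed in; nothing more can be done
None
```

I stamped the brown parcel's label, put the stamp back upright on its mat, let go of it and handed the job in at about 18 s.

- **Placing:** just before the press, the stamp was within about 1 mm and 0.2° of the frame's centre.
- **Press:** the head went down about 14 mm. Force then rose from 12 to about 25 N with no further travel, so I take it as fully at its stop. About 12 N of sideways force built up at the same time, but the stamp did not shift in the grip.
- **Final state:** the stamp stands near the middle of the mat with its head sprung up, turned square to the mat and about 13 mm from where it first stood. The gripper is open and clear of it. The parcel measured within 0.1 mm of its starting place, and by eye in the top view nothing else had moved.

Two checks were not clean:
- **No visible mark:** I could see no ink on the label after the press, so the evidence for it is the force and travel alone.
- **Camera disagreement:** the top camera read about 1.5–2 mm off the other two, within its stated accuracy. I went by the wrist camera, which agreed with the scene camera on the label and the stamp.

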